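Turn the sharpening stone over and clamp it in its holder

TASK

The sharpening stone on the bar lies with its grooved coarse face up: turn it over and lay it smooth face up on the beam of its holder, lengthwise and centred, then slide the jaw along until the stone is held snugly, with no play, between the jaw and the fixed stop. The stone is brittle: always set it down under control, never let it topple or fall. Leave the other things on the bar where they are.

Things in the scene. Friction and masses are not known exactly. Their poses are not given: they have to be found in the camera images.
- stone: loose grey sharpening stone, 150 mm long (x), 55 wide (y), 26 thick (z), about 0.4 kg. One large face has six grooves across it, the other is plain and smooth. Origin: centre of the smooth face; +z points from the smooth to the grooved face (up at the start, must point down in the end). It starts flat on the table and can stand on any side, also on end
- stone_mid (a point): the centre of the stone's volume, 13 mm from either large face; axes as those of the stone
- holder: holder fixed to the table: aluminium beam 285 mm long (x), 36 wide, top 30 mm above the table, on cross-feet 110 mm wide, 8 high near its ends. Origin: on the table, under the beam. At +x a fixed stop, 44 wide, 14 mm above the beam, inner face at x = +105 mm; the jaw rides at -x. A seated stone lies along x, its middle at x = +30 mm, y = 0, z = 43 mm, and overhangs both sides by 9.5 mm
- jaw (a joint): travel of the sliding jaw along the holder's +x, towards the fixed stop, in m: 0 fully open, 0.09 at the end of its travel; it touches a 150 mm stone that lies against the stop at 0.070. It stays where it is left and takes about 4 N to slide. It starts between 0 and 0.03
- jaw_tab (a point): top centre of the jaw's upright aluminium tab, by which it is pushed or pinched: 14 mm thick (holder's y), 24 mm long (holder's x), standing 36 mm above the jaw block, its top 80 mm above the table. Axes as the holder's
- jaw_face (a point): centre of the jaw's flat inner face, which meets the end of the stone, 37 mm above the table, 44 mm wide and 14 mm high; the tab's middle is 33 mm behind it. Axes as the holder's
- ramekin: small white ceramic cup, 76 mm across, 45 mm tall; loose, to be left where it stands. The origin is the centre of its underside
- bowl: dark red bowl, 110 mm across, 50 mm tall; loose, to be left where it stands. The origin is the centre of its underside
- glass: glass tumbler standing upside down, 84 mm across, 96 mm tall; loose, to be left where it stands. The origin is the centre of its underside
- jar: amber seasoning jar with a grey cap, 60 mm across, 130 mm tall; loose, to be left where it stands. The origin is the centre of its underside
- candle: brown candle pot, 96 mm across, 85 mm tall; loose, to be left where it stands. The origin is the centre of its underside
- fruit: half a yellow fruit on a small wooden ring, 86 mm across, 52 mm tall; loose, to be left where it stands. The origin is the centre of its underside
There are look-alikes about, which are no part of the job. What is meant by the stone is not yellow, and is the larger of those in its own colour.

How it is judged:
At the end, for the whole second after the job is handed in: The stone lies at rest, smooth face up (level within about 5 degrees), on the holder's beam, along it within 4 degrees and centred on it within 10 mm, against the fixed stop, and the jaw has been slid up to its other end so that less than 4 mm of play is left (jaw travel over 0.066) (angle between stone's own z axis and vertical above 3.06 rad and x of stone_mid in the frame of holder between 0.022 and 0.038 m and y of stone_mid in the frame of holder between -0.01 and 0.01 m and z of stone_mid in the frame of holder between 0.039 and 0.047 m and angle between the x axis of stone and the x axis of holder, either way round below 0.07 rad and value of joint jaw between 0.066 and 0.075 m and linear speed of stone below 0.02 m/s); the robot touches nothing.
It fails at once if the stone topples or is flung over (turns faster than 7 rad/s) (angular speed of stone above 7 rad/s).
It fails at once if the stone falls (moves faster than 0.5 m/s while the fingers do not touch it, a drop of some 13 mm) (linear speed of stone above 0.5 m/s and contact force between stone and the fingers below 0.3 N).
It fails at once if another thing on the bar is shifted by more than 30 mm (distance of any of ramekin, bowl, glass, jar, candle, fruit from where it was at the start of the episode above 0.03 m).
It also fails if it takes over 72 s, if anything falls off the work surface, if the arm or the gripper's body presses on something with over 40 N, if the wrist force passes 120 N, or if a joint passes its speed limit or range.

ROBOT

A 7-joint arm with a two-finger parallel gripper is mounted at the origin on the work surface. World frame = base frame: x ahead of the robot, y to its left, z up, the work surface at z = 0. Lengths are in m, angles in rad, forces in N, time in s.
With the tool pointing down it reaches from about 0.4 to 0.85 m from the base axis. Payload 10.4 kg.
Tool frame: the origin (TCP) lies on the centre line of the jaws, within the pads' length; the fingertips stand 17 mm ahead of it and the grasp point (between the pads) lies 2 mm behind it (r.finger_overhang is the distance from the TCP to the fingertips, in m); z points along the fingers, y is the line along which they close (so a half turn about z gives the same grasp; the last joint's range is limited). The gripper opens to 85 mm and grips with 20 to 120 N. Pads are 22 mm wide; open, the fingers measure 114 mm over their backs; the gripper's body (76 mm by 85 mm) begins 54 mm behind the grasp point. The pads swing forward as they close: fully open they stand 13 mm farther back than shut.
Start: joints at [-0.023, 0.332, -0.065, 1.46, 0.022, 1.35, -0.088], TCP at [0.625, 0, 0.248] pointing down, gripper open.
Joint ranges: [-2.6, 2.6], [-0.5, 2.12], [-1.47, 1.34], [0.16, 2.42], [-1.27, 4.41], [0.06, 2.06], [-2.6, 2.6]. Speed limits (rad/s): [2.22, 2.22, 2.79, 2.79, 3.14, 3.14, 3.14].

INTERFACE

Orientations are given as a unit quaternion [w, x, y, z].
In Python, from bench import monitor, viewer, hand_in, r gives the robot as it stands. The module is installed in compiled form; this text tells all that it offers.
- The arm moves only by the shell command python3 -m crank 'ROWS' [OPENING]. ROWS is a JSON object of lists of equal length, an entry for each row: "travel": the shift along the tool's x, y, z in cm, a list of three; "twist": the turn, a rotation vector about the tool's x, y, z in degrees, a list of three. A call has 1 to 5 rows; each row is the pose to reach, as a shift and turn from the pose commanded when the call began, along the tool's axes at that moment; what a row does not reach only later rows make up. A row lasts 1/10 s, in which the tool goes at most 50 mm and 8.59 degrees, less where a joint would pass 70% of its speed; a pose out of reach is approached as far as the arm can. A call with a gripper value outside its range is refused whole. OPENING is the closure, from -1 (fully open) to 1 (shut), set as the call begins (- or left out, the last holds). The fingers move at their own pace and stop on an object; the grip force is fixed at half the most. Time passes only in rows, so rows that repeat a pose let the fingers close. It gives the time, the measured TCP pose, the force, the opening and the grip force at its end, in the units of the state.
- monitor.observe(): the state, without advancing time (a new reading comes with each control period).
- viewer.get_image(name): name is "scene" or "side" or "wrist"; returns a dict with "img" (384x512x3 uint8, blue, green, red), "z_map" (384x512 float32, m along the optical axis (not along the pixel's ray), 0 where there is no reading), "mtx" (3x3 intrinsics, pixels), "pose" (4x4, takes a point from camera to world coordinates). Camera axes: x right, y up, looking along -z (the intrinsics and any distortion apply to the point x, -y, -z); pixel columns grow to the right and rows downward; lengths in m; the calibration is good to about 2 mm. A picture is of the moment at which its call begins.
- hand_in(): hands the job in; it is judged then, once.
The state is a dict: "time_s": time; "q": joint angles; "qd": joint speeds; "joint_efforts": joint torques, N m; "position": TCP position; "ee_rot": TCP orientation; "wrist_force": force on the tool from outside, world axes, zero at the start; "torque": the same for the moment, N m; "width": finger opening in m; "grip_force": force on a finger pad.
Only numpy, scipy, OpenCV 4.12 (cv2) and the standard library are available. Lean on these libraries where they do the work, as an engineer would, in place of code of your own. Each camera call takes 0.05 s, during which the arm holds its last target. There are 200 camera calls.

## Working session

There is one attempt and no reset: what is moved stays moved. The work goes in short steps, Python scripts to look and compute and a shell command to move; the robot and the scene stay as the last step left them, time stands still between calls to the robot, and variables do not carry over. Pictures are saved under pics/ and viewed, at most 10 in all, crops included, and the job is handed in when it is done.

```bash
mkdir -p pics; ls; cat > h.py <<'E'
import numpy as np,cv2
from bench import monitor,viewer,r
def grab(n,save=None):
    d=viewer.get_image(n)
    if save: cv2.imwrite('pics/'+save,d['img']); np.savez('pics/'+save+'.npz',**d)
    return d
def load(s): return dict(np.load('pics/'+s+'.npz'))
def ray(d,u,v):
    K=d['mtx'];P=d['pose']
    c=np.array([(u-K[0,2])/K[0,0],-(v-K[1,2])/K[1,1],-1.])
    return P[:3,3],P[:3,:3]@c
def plane(d,u,v,z):
    o,k=ray(d,u,v); return o+k*(z-o[2])/k[2]
def pt(d,u,v):
    o,k=ray(d,u,v); return o+k*float(d['z_map'][int(v),int(u)])
def cloud(d):
    v,u=np.mgrid[:384,:512]; K=d['mtx'];Z=d['z_map']
    c=np.stack([(u-K[0,2])/K[0,0]*Z,-(v-K[1,2])/K[1,1]*Z,-Z],-1)
    return c@d['pose'][:3,:3].T+d['pose'][:3,3]
E
python3 - <<'E'
from h import *
ims=[grab(n,n+'0.png') for n in('scene','side','wrist')]
for d in ims: print(d['mtx'].round(1).tolist(),d['pose'].round(3).tolist())
print(monitor.observe())
cv2.imwrite('pics/a.png',cv2.resize(np.hstack([i['img'] for i in ims[:2]]),(800,300)))
E
```

```text
pics
[[349.1, 0.0, 256.4], [0.0, 349.1, 188.9], [0.0, 0.0, 1.0]] [[-0.206, -0.619, 0.758, 1.451], [0.978, -0.114, 0.173, 0.209], [-0.021, 0.777, 0.629, 0.836], [0.0, 0.0, 0.0, 1.0]]
[[347.9, 0.0, 249.6], [0.0, 347.9, 187.7], [0.0, 0.0, 1.0]] [[-0.998, 0.047, -0.05, 0.511], [-0.068, -0.639, 0.766, 0.703], [0.004, 0.768, 0.641, 0.704], [0.0, 0.0, 0.0, 1.0]]
[[329.4, 0.0, 258.3], [0.0, 329.4, 187.6], [0.0, 0.0, 1.0]] [[1.0, -0.001, 0.001, 0.625], [0.0, 0.965, 0.263, 0.065], [-0.001, -0.263, 0.965, 0.372], [0.0, 0.0, 0.0, 1.0]]
{'time_s': 0.15, 'q': array([-0.02259544,  0.33272616, -0.0647243 ,  1.46073779,  0.02160589,
        1.34988387, -0.08847431]), 'qd': array([-0.000824  , -0.00054171,  0.00146299, -0.00243028, -0.00174475,
        0.00011988,  0.00199771]), 'joint_efforts': array([ 1.13752249e-03, -6.25829744e+01,  4.95374459e-02, -3.91853535e+01,
        1.63436425e-02,  7.44175835e-03, -2.63868424e-05]), 'position': array([6.24742850e-01, 1.11866122e-05, 2.47704151e-01]), 'ee_rot': array([-3.59319780e-04,  7.07084728e-01,  7.07128636e-01, -3.89258062e-04]), 'wrist_force': array([ 0.13273174,  0.72535947, -0.57827782]), 'torque': array([ 0.09649716,  0.00025397, -0.00323678]), 'grip_force': 0.0, 'width': 0.08532951878626939}
```

View pics/scene0.png

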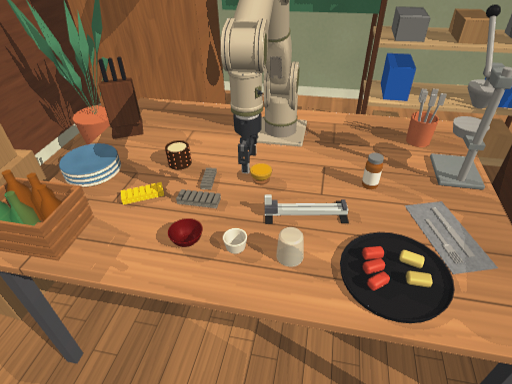

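View pics/side0.png

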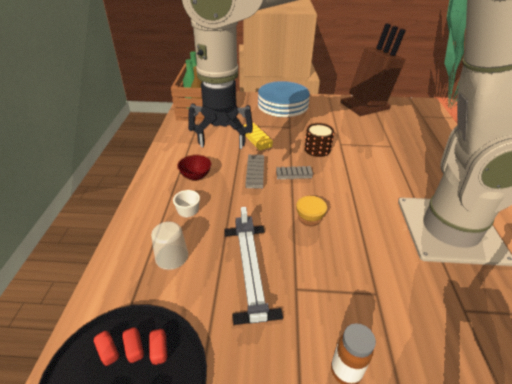

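The scene picture has three candidates for the stone:
- yellow block at scene (142,193), side (258,137): wrong colour
- larger grey grooved block at scene (199,198), side (256,171)
- small grey block at scene (207,178), side (295,173)

I choose the larger grey one at (199,198). The holder runs from the jaw tab at scene (268,205) to the fixed stop at (345,208). In the side view those are (243,215) and (258,314).

```bash
python3 - <<'E'
from h import *
A=load('scene0.png');B=load('side0.png')
a=cv2.resize(A['img'][160:225,165:365],None,fx=4,fy=4,interpolation=cv2.INTER_CUBIC)
b=cv2.resize(B['img'][140:330,215:325],(None),fx=3,fy=3,interpolation=cv2.INTER_CUBIC)
cv2.imwrite('pics/c1.png',np.vstack([a,np.zeros((5,800,3),np.uint8)]))
cv2.imwrite('pics/c2.png',b)
for n,d,us in(('sc',A,[(199,198),(207,178),(142,193),(268,203),(306,208),(345,205),(177,150),(260,170),(374,165),(185,230),(235,238),(290,240)]),('si',B,[(256,171),(295,173),(262,140),(243,212),(250,265),(258,312),(319,135),(311,208),(353,350),(195,165),(187,203),(169,240)])):
    for u,v in us: print(n,u,v,pt(d,u,v).round(3))
# grey stone mask from cloud: height 15..40mm
for n,d in(('sc',A),('si',B)):
    C=cloud(d); hsv=cv2.cvtColor(d['img'],cv2.COLOR_BGR2HSV)
    m=((C[...,2]>.012)&(C[...,2]<.12)&(hsv[...,1]<70)&(C[...,0]>.3)&(C[...,0]<.95)&(abs(C[...,1])<.6)).astype(np.uint8)
    k,l,s,c=cv2.connectedComponentsWithStats(m)
    for i in range(1,k):
        if s[i,4]<60: continue
        p=C[l==i]; t=p[p[:,2]>np.percentile(p[:,2],60)-.006]
        print(n,s[i],'z90',np.percentile(p[:,2],90).round(4),[np.round(x,4) for x in cv2.minAreaRect((t[:,:2]*1000).astype(np.float32))])
E
```

```text
sc 199 198 [ 0.564 -0.205  0.026]
sc 207 178 [ 0.438 -0.217  0.021]
sc 142 193 [ 0.574 -0.422  0.026]
sc 268 203 [0.57  0.048 0.049]
sc 306 208 [0.552 0.177 0.031]
sc 345 205 [1.451 0.209 0.836]
sc 177 150 [ 0.352 -0.365  0.079]
sc 260 170 [ 0.395 -0.015  0.055]
sc 374 165 [0.363 0.396 0.107]
sc 185 230 [ 0.714 -0.202  0.015]
sc 235 238 [ 0.713 -0.034  0.009]
sc 290 240 [0.77  0.148 0.098]
si 256 171 [ 0.549 -0.193  0.026]
si 295 173 [ 0.423 -0.202  0.019]
si 262 140 [ 0.537 -0.384  0.025]
si 243 212 [0.57  0.055 0.079]
si 250 265 [0.543 0.185 0.032]
si 258 312 [0.518 0.308 0.035]
si 319 135 [ 0.343 -0.334  0.085]
si 311 208 [ 0.389 -0.001  0.053]
si 353 350 [0.357 0.421 0.129]
si 195 165 [ 0.754 -0.222  0.018]
si 187 203 [ 0.745 -0.046  0.008]
si 169 240 [0.732 0.175 0.094]
sc [106 156  15  23 125] z90 0.0644 [array([ 457.0463, -593.6586]), array([12.1539, 84.315 ]), np.float64(89.7714)]
sc [200 168  16  20 200] z90 0.0238 [array([ 428.2648, -215.4014]), array([109.5055,  42.1486]), np.float64(5.5357)]
sc [363 169  18  16 200] z90 0.073 [array([359.3193, 396.0941]), array([58.4201, 
[... 839 characters left out ...]
]
si [277 167  35  10 287] z90 0.0222 [array([ 426.7014, -212.961 ]), array([111.4557,  41.2715]), np.float64(7.6238)]
si [173 190  26  25 438] z90 0.0451 [array([740.1433, -24.1551]), array([71.5125, 73.5683]), np.float64(21.346)]
si [ 236  207   33  115 1761] z90 0.0448 [array([543.9047, 174.7486]), array([ 44.7723, 286.8689]), np.float64(11.6309)]
si [ 152  223   31   44 1030] z90 0.0969 [array([745.3788, 153.7522]), array([63.1389, 61.6352]), np.float64(50.4169)]
si [ 40 305 166  79 736] z90 0.0199 [array([765.3429, 379.1369]), array([302.9873, 160.2505]), np.float64(3.9255)]
si [332 349  34  34 465] z90 0.0726 [array([352.9771, 416.7076]), array([20.9368, 56.8279]), np.float64(59.4434)]
```

View pics/c1.png

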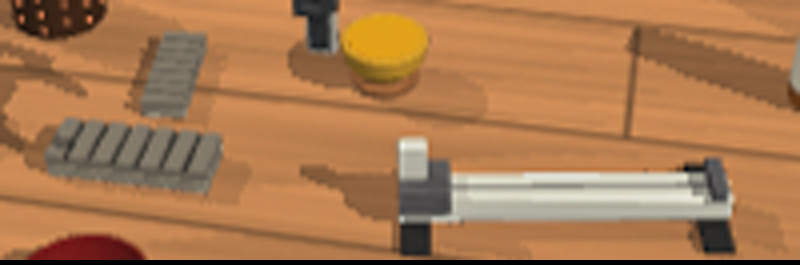

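View pics/c2.png

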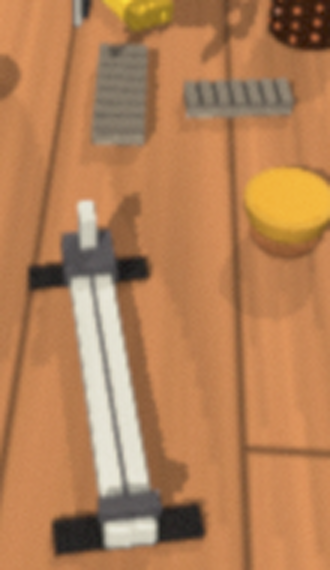

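The crop confirms it: the large grey block has six grooves, is about 150 mm long and lies along world y. The small block measures only about 110 mm. Next I'll move the wrist camera over the stone.

```bash
python3 -m crank '{"travel":[[-4,-1.5,0],[-8,-3,0],[-12,-5,0],[-16,-7,0],[-18,-7,0]],"twist":[[0,0,0],[0,0,0],[0,0,0],[0,0,0],[0,0,0]]}' -1
python3 -m crank '{"travel":[[0,0,0],[0,0,0]],"twist":[[0,0,0],[0,0,0]]}'
cat >> h.py <<'E'
def rects(d,zlo,zhi,box,smax=80,show=True):
    C=cloud(d); hsv=cv2.cvtColor(d['img'],cv2.COLOR_BGR2HSV); x0,x1,y0,y1=box
    m=((C[...,2]>zlo)&(C[...,2]<zhi)&(hsv[...,1]<smax)&(C[...,0]>x0)&(C[...,0]<x1)&(C[...,1]>y0)&(C[...,1]<y1)).astype(np.uint8)
    k,l,s,c=cv2.connectedComponentsWithStats(m); out=[]
    for i in range(1,k):
        if s[i,4]<80: continue
        p=C[l==i]; R=cv2.minAreaRect((p[:,:2]*1000).astype(np.float32))
        print('px',s[i].tolist(),'zmed',np.median(p[:,2]).round(4),[np.round(x,1) for x in R])
E
python3 - <<'E'
from h import *
d=grab('wrist','wrist1.png')
rects(d,.018,.04,(.48,.65,-.35,-.08))
rects(d,.018,.06,(.3,.49,-.35,-.08))
w=load('wrist0.png'); rects(w,.024,.036,(.4,.65,0,.4)); rects(w,.037,.05,(.4,.65,0,.4)); rects(w,.07,.09,(.4,.65,0,.4))
print(monitor.observe()['position'],monitor.observe()['q'])
E
```

```text
time_s: 0.65
position: [0.5523, -0.1847, 0.2486]
ee_rot: [0.0, 0.709, 0.705, -0.001]
wrist_force: [0.2, 0.9, 1.1]
width: 0.0853
grip_force: 0.0
time_s: 0.85
position: [0.555, -0.1797, 0.2481]
ee_rot: [-0.0, 0.707, 0.707, 0.0]
wrist_force: [-0.5, 1.7, 0.4]
width: 0.0855
grip_force: 0.0
px [230, 123, 52, 133, 6463] zmed 0.0249 [array([ 553.4, -214.9]), array([ 54.2, 150.8]), np.float64(1.0)]
px [190, 171, 7, 36, 95] zmed 0.0191 [array([ 482.4, -211.9]), array([ 5. , 40.8]), np.float64(1.3)]
px [180, 171, 17, 37, 368] zmed 0.0191 [array([ 476.6, -212.6]), array([13.6, 41.7]), np.float64(7.2)]
px [165, 173, 17, 37, 370] zmed 0.019 [array([ 460.1, -214.5]), array([12.7, 41.5]), np.float64(6.9)]
px [149, 174, 18, 37, 369] zmed 0.019 [array([ 442.9, -216.6]), array([13.9, 41.7]), np.float64(7.7)]
px [134, 176, 19, 37, 368] zmed 0.019 [array([ 426.8, -218.5]), array([13.2, 42. ]), np.float64(6.1)]
px [119, 178, 19, 37, 362] zmed 0.0191 [array([ 409.1, -220.4]), array([14.6, 41.9]), np.float64(6.1)]
px [104, 180, 20, 36, 368] zmed 0.019 [array([ 392.8, -222.3]), array([14. , 41.5]), np.float64(4.6)]
px [90, 182, 19, 36, 360] zmed 0.0191 [array([ 376.5, -224.4]), array([13.5, 41.7]), np.float64(6.0)]
px [157, 0, 58, 89, 3241] zmed 0.0291 [array([555.1, 117.7]), array([36.3, 80.8]), np.float64(11.2)]
px [218, 82, 11, 45, 89] zmed 0.0303 [array([589.6,  59.2]), array([ 1.7, 43.7]), np.float64(10.5)]
px [173, 81, 54, 54, 1622] zmed 0.0431 [array([567.6,  55.3]), array([44., 45.]), np.float64(11.4)]
px [185, 107, 23, 30, 471] zmed 0.0788 [array([569.7,  45. ]), array([14. , 24.1]), np.float64(11.3)]
[ 0.55527851 -0.17877017  0.24807337] [ 0.2063134   0.23896593  0.03228496  1.57944671 -0.00858158  1.32372063
  0.24100958]
```

```bash
python3 -m crank '{"travel":[[-1,0,4],[-2,-0.15,8],[-3,-0.15,12],[-3.7,-0.15,15],[-3.7,-0.15,16.5]],"twist":[[0,7,0],[0,14,0],[0,20,-1],[0,25,-1],[0,25,-1]]}' -1
python3 -m crank '{"travel":[[0,0,0],[0,0,0]],"twist":[[0,0,0],[0,0,0]]}'
python3 -m crank '{"travel":[[-0.85,0,1.81],[-1.69,0,3.63],[-2.54,0,5.44],[-2.54,0,5.44],[-2.54,0,5.44]],"twist":[[0,0,0],[0,0,0],[0,0,0],[0,0,0],[0,0,0]]}'
python3 - <<'E'
from h import *
print(monitor.observe()['q'].round(2)); d=grab('side','s2.png'); cv2.imwrite('pics/s2c.png',cv2.resize(d['img'][80:230,180:340],None,fx=3,fy=3))
E
```

```text
time_s: 1.4
position: [0.5511, -0.2186, 0.0785]
ee_rot: [-0.156, 0.686, 0.694, 0.153]
wrist_force: [-0.2, -0.7, -0.1]
width: 0.0855
grip_force: 0.0
time_s: 1.6
position: [0.5549, -0.215, 0.0847]
ee_rot: [-0.152, 0.683, 0.698, 0.153]
wrist_force: [-0.1, 0.0, 0.4]
width: 0.0854
grip_force: 0.0
time_s: 2.1
position: [0.5551, -0.2161, 0.0255]
ee_rot: [-0.152, 0.683, 0.697, 0.153]
wrist_force: [0.7, 0.0, 0.6]
width: 0.0852
grip_force: 0.0
[ 0.49  0.64  0.01  1.58 -0.42  1.17  0.73]
```

View pics/s2c.png

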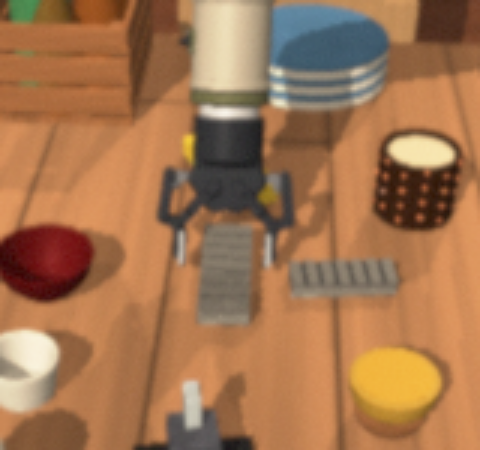

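The fingers straddle the stone, at (181,250) and (268,250) in the crop. I'll close on it and lift while watching the grip.

```bash
python3 -m crank '{"travel":[[-0.1,0,0.2],[-0.1,0,0.2],[-0.1,0,0.2],[-0.1,0,0.2],[-0.1,0,0.2]],"twist":[[0,0,0],[0,0,0],[0,0,0],[0,0,0],[0,0,0]]}' 1
python3 -m crank '{"travel":[[0,0,0],[0,0,0],[0,0,0],[0,0,0],[0,0,0]],"twist":[[0,0,0],[0,0,0],[0,0,0],[0,0,0],[0,0,0]]}'
```

```text
time_s: 2.65
position: [0.5543, -0.2175, 0.0221]
ee_rot: [-0.152, 0.684, 0.696, 0.153]
wrist_force: [-0.8, -1.5, 7.4]
width: 0.0537
grip_force: 64.6
time_s: 3.15
position: [0.5543, -0.2175, 0.0222]
ee_rot: [-0.152, 0.684, 0.697, 0.153]
wrist_force: [-0.5, -1.3, 7.2]
width: 0.0534
grip_force: 64.6
```

```bash
python3 -m crank '{"travel":[[2.5,0,-2.1],[5,0,-4.2],[7.6,0,-6.4],[10.2,0,-8.5],[12.7,0,-10.6]],"twist":[[0,0,0],[0,0,0],[0,0,0],[0,0,0],[0,0,0]]}'
for i in 1; do python3 -m crank '{"travel":[[0,0,0],[0,0,0],[0,0,0],[0,0,0],[0,0,0]],"twist":[[0,-6,0],[0,-12,0],[0,-18,0],[0,-24,0],[0,-30,0]]}'; done
python3 -m crank '{"travel":[[0,0,0],[0,0,0],[0,0,0],[0,0,0],[0,0,0]],"twist":[[0,-6,0],[0,-12,0],[0,-18,0],[0,-24,0],[0,-30,0]]}'
python3 -m crank '{"travel":[[0,0,0],[0,0,0],[0,0,0],[0,0,0],[0,0,0]],"twist":[[0,-6,0],[0,-12,0],[0,-18,0],[0,-24,0],[0,-30,0]]}'
python3 -m crank '{"travel":[[0,0,0],[0,0,0],[0,0,0]],"twist":[[0,0,0],[0,0,0],[0,0,0]]}'
python3 - <<'E'
from h import *
from scipy.spatial.transform import Rotation as R
s=monitor.observe(); q=s['ee_rot']; print(s['q'].round(2)); print(R.from_quat([*q[1:],q[0]]).as_matrix().round(3))
a=grab('scene','s3.png');b=grab('side','s3b.png')
cv2.imwrite('pics/s3c.png',np.hstack([cv2.resize(a['img'][90:220,150:290],(400,372)),cv2.resize(b['img'][70:230,170:340],(400,372))]))
E
```

```text
time_s: 3.65
position: [0.5516, -0.1461, 0.1717]
ee_rot: [-0.153, 0.684, 0.696, 0.153]
wrist_force: [0.4, 0.4, -2.4]
width: 0.0538
grip_force: 64.6
time_s: 4.15
position: [0.5519, -0.1468, 0.1712]
ee_rot: [0.034, 0.701, 0.712, -0.03]
wrist_force: [0.3, 0.1, -4.3]
width: 0.0535
grip_force: 64.6
time_s: 4.65
position: [0.5521, -0.1463, 0.1711]
ee_rot: [0.217, 0.669, 0.679, -0.21]
wrist_force: [-0.4, -0.6, -4.1]
width: 0.0538
grip_force: 64.7
time_s: 5.15
position: [0.5522, -0.146, 0.1707]
ee_rot: [0.386, 0.591, 0.6, -0.376]
wrist_force: [-0.0, -0.1, -4.6]
width: 0.0536
grip_force: 64.9
time_s: 5.45
position: [0.5522, -0.1474, 0.1715]
ee_rot: [0.384, 0.593, 0.6, -0.375]
wrist_force: [0.3, -1.2, -3.7]
width: 0.0537
grip_force: 64.9
[-0.4   0.5   0.07  1.85  1.02  1.46 -0.82]
[[-0.002  1.     0.016]
 [ 0.425  0.015 -0.905]
 [-0.905  0.005 -0.425]]
```

View pics/s3c.png

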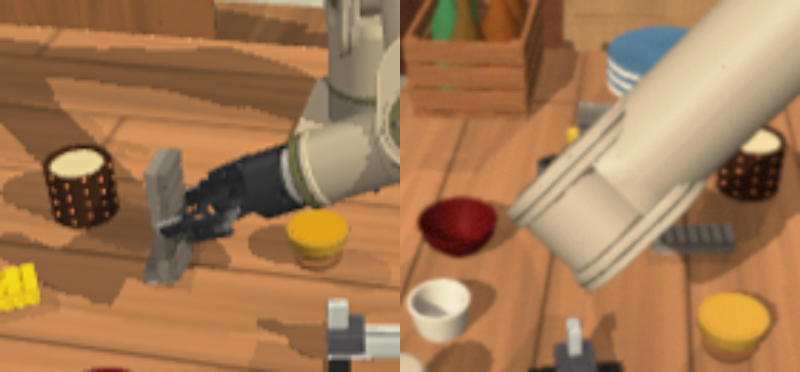

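The crop shows the stone upright in the grip at (165,215), with its grooved face towards the hand. I'll measure its tilt and bottom height before standing it.

```bash
cat >> h.py <<'E'
def upright(d,box,zlo=.012,zhi=.4):
    C=cloud(d); hsv=cv2.cvtColor(d['img'],cv2.COLOR_BGR2HSV); x0,x1,y0,y1=box
    m=(C[...,2]>zlo)&(C[...,2]<zhi)&(hsv[...,1]<70)&(hsv[...,2]>70)&(C[...,0]>x0)&(C[...,0]<x1)&(C[...,1]>y0)&(C[...,1]<y1)
    p=C[m]; print(len(p),'lo/hi',p.min(0).round(4),p.max(0).round(4)); 
    for lo in np.arange(p[:,2].min(),p[:,2].max(),.02):
        s=p[(p[:,2]>=lo)&(p[:,2]<lo+.02)]
        if len(s)>5: print(round(lo+.01,3),len(s),'x',np.percentile(s[:,0],[3,50,97]).round(4),'y',np.percentile(s[:,1],[3,50,97]).round(4))
E
python3 - <<'E'
from h import *
upright(load('s3.png'),(.49,.62,-.21,-.12))
E
```

```text
449 lo/hi [ 0.5228 -0.1688  0.0969] [ 0.5878 -0.128   0.2479]
0.107 58 x [0.5318 0.576  0.5801] y [-0.1663 -0.1468 -0.1424]
0.127 54 x [0.5444 0.5756 0.5804] y [-0.166  -0.1483 -0.1424]
0.147 34 x [0.5739 0.5771 0.5805] y [-0.1675 -0.1558 -0.1424]
0.167 16 x [0.5393 0.579  0.5856] y [-0.1677 -0.1616 -0.1447]
0.187 73 x [0.528  0.5771 0.5866] y [-0.1658 -0.1455 -0.1319]
0.207 64 x [0.5316 0.5754 0.5805] y [-0.1667 -0.1465 -0.1426]
0.227 70 x [0.5363 0.5761 0.5801] y [-0.1664 -0.148  -0.1424]
0.247 80 x [0.532  0.5581 0.5783] y [-0.1656 -0.1535 -0.1428]
```

```bash
python3 -m crank '{"travel":[[2,0,0.94],[4,0,1.88],[6,0,2.81],[7.5,0,3.52],[8.3,0,3.9]],"twist":[[0,0,0],[0,0,0],[0,0,0],[0,0,0],[0,0,0]]}'
python3 -m crank '{"travel":[[0.09,0,0.04],[0.18,0,0.08],[0.18,0,0.08],[0.18,0,0.08]],"twist":[[0,0,0],[0,0,0],[0,0,0],[0,0,0]]}'
python3 -m crank '{"travel":[[0.09,0,0.04],[0.18,0,0.08],[0.18,0,0.08],[0.18,0,0.08]],"twist":[[0,0,0],[0,0,0],[0,0,0],[0,0,0]]}'
python3 - <<'E'
from h import *
upright(grab('scene','s4.png'),(.49,.62,-.21,-.12),.003)
E
```

```text
time_s: 6.05
position: [0.5522, -0.1476, 0.0787]
ee_rot: [0.384, 0.592, 0.6, -0.376]
wrist_force: [-0.4, 7.8, 47.2]
width: 0.0538
grip_force: 68.3
time_s: 6.45
position: [0.5525, -0.1478, 0.0789]
ee_rot: [0.385, 0.593, 0.6, -0.376]
wrist_force: [-3.0, -1.2, 5.1]
width: 0.0539
grip_force: 65.4
time_s: 6.85
position: [0.5526, -0.1479, 0.0788]
ee_rot: [0.386, 0.592, 0.599, -0.377]
wrist_force: [-6.1, 4.6, 20.5]
width: 0.0539
grip_force: 66.7
400 lo/hi [ 0.5188 -0.17    0.0037] [ 0.5908 -0.1288  0.154 ]
0.014 45 x [0.537  0.5761 0.5804] y [-0.1666 -0.1486 -0.1423]
0.034 43 x [0.5469 0.577  0.5803] y [-0.1655 -0.1472 -0.1428]
0.054 27 x [0.5618 0.5776 0.5804] y [-0.1674 -0.1568 -0.1448]
0.074 10 x [0.5762 0.579  0.5848] y [-0.1685 -0.1642 -0.1565]
0.094 76 x [0.5217 0.5766 0.5862] y [-0.1666 -0.1453 -0.1323]
0.114 55 x [0.5321 0.576  0.5801] y [-0.1672 -0.1469 -0.1429]
0.134 57 x [0.5317 0.5755 0.5803] y [-0.1683 -0.1468 -0.1423]
0.154 87 x [0.5295 0.5588 0.5804] y [-0.1664 -0.1534 -0.143 ]
```

The stone stands vertical on the table. I'll ease the pressing force, release and back off.

```bash
python3 -m crank '{"travel":[[-0.15,0,-0.07],[-0.27,0,-0.13],[-0.27,0,-0.13]],"twist":[[0,0,0],[0,0,0],[0,0,0]]}'
python3 -m crank '{"travel":[[0,0,0],[0,0,0],[0,0,0],[0,0,0],[0,0,0]],"twist":[[0,0,0],[0,0,0],[0,0,0],[0,0,0],[0,0,0]]}' -1
python3 -m crank '{"travel":[[0,0,-2],[0,0,-5],[0,0,-8],[0,0,-11],[0,0,-14]],"twist":[[0,0,0],[0,0,0],[0,0,0],[0,0,0],[0,0,0]]}'
python3 - <<'E'
from h import *
upright(grab('scene','s5.png'),(.49,.62,-.21,-.12),.003)
E
```

```text
time_s: 7.2
position: [0.5528, -0.1471, 0.079]
ee_rot: [0.385, 0.592, 0.6, -0.375]
wrist_force: [0.1, -0.2, 3.3]
width: 0.0536
grip_force: 65.3
time_s: 7.7
position: [0.5524, -0.1469, 0.0781]
ee_rot: [0.384, 0.592, 0.601, -0.376]
wrist_force: [-0.3, 0.1, -0.0]
width: 0.0854
grip_force: 0.0
time_s: 8.2
position: [0.5498, -0.019, 0.1378]
ee_rot: [0.384, 0.592, 0.601, -0.376]
wrist_force: [0.0, 0.0, 0.2]
width: 0.0855
grip_force: 0.0
441 lo/hi [ 0.525  -0.1685  0.0032] [ 0.5841 -0.1407  0.1544]
0.013 38 x [0.5393 0.577  0.5809] y [-0.164  -0.1497 -0.1411]
0.033 42 x [0.5534 0.5772 0.5805] y [-0.166  -0.1483 -0.1417]
0.053 49 x [0.5345 0.5762 0.5813] y [-0.1648 -0.146  -0.1414]
0.073 51 x [0.532  0.5771 0.5801] y [-0.1645 -0.1466 -0.1414]
0.093 52 x [0.5374 0.5772 0.581 ] y [-0.1653 -0.1464 -0.1414]
0.113 57 x [0.5313 0.5769 0.5811] y [-0.1648 -0.1457 -0.1415]
0.133 61 x [0.5295 0.5765 0.5806] y [-0.1659 -0.1458 -0.1418]
0.153 91 x [0.5287 0.5585 0.5803] y [-0.1668 -0.153  -0.142 ]
```

```bash
python3 -m crank '{"travel":[[-4.5,0,-2.1],[-9,0,-4.2],[-13.6,0,-6.4],[-18.1,0,-8.5],[-22.6,0,-10.6]],"twist":[[0,0,0],[0,0,0],[0,0,0],[0,0,0],[0,0,0]]}'
python3 -m crank '{"travel":[[0,0,0],[0,0,0],[0,0,0],[0,0,0],[0,0,0]],"twist":[[0,8.4,0],[0,16.8,0],[0,25.2,0],[0,33.6,0],[0,42,0]]}'
python3 -m crank '{"travel":[[0,0,0],[0,0,0],[0,0,0],[0,0,0],[0,0,0]],"twist":[[0,8.4,0],[0,16.8,0],[0,25.2,0],[0,33.6,0],[0,42,0]]}'
python3 -m crank '{"travel":[[0,0,0],[0,0,0],[0,0,0],[0,0,0],[0,0,0]],"twist":[[0,8.2,0],[0,16.4,0],[0,24.6,0],[0,32.8,0],[0,41,0]]}'
python3 -m crank '{"travel":[[0,0,0],[0,0,0],[0,0,0],[0,0,0]],"twist":[[0,0,0],[0,0,0],[0,0,0],[0,0,0]]}'
cat >> h.py <<'E'
from scipy.spatial.transform import Rotation as R
def togo(target):
    s=monitor.observe(); q=s['ee_rot']; M=R.from_quat([*q[1:],q[0]]).as_matrix()
    print('q',s['q'].round(2)); print(M.round(3)); print('pos',s['position'].round(4),'travel cm',(M.T@(np.array(target)-s['position'])*100).round(2))
E
python3 -c "
from h import *
togo([.5535,-.258,.25]);togo([.5535,-.258,.135])"
```

```text
time_s: 8.75
position: [0.5486, -0.0199, 0.3887]
ee_rot: [0.384, 0.592, 0.601, -0.376]
wrist_force: [1.3, 1.4, -0.5]
width: 0.0852
grip_force: 0.0
time_s: 9.25
position: [0.5492, -0.0191, 0.3875]
ee_rot: [0.142, 0.688, 0.699, -0.135]
wrist_force: [-0.2, -0.2, -0.5]
width: 0.0853
grip_force: 0.0
time_s: 9.75
position: [0.5493, -0.02, 0.3878]
ee_rot: [-0.117, 0.691, 0.703, 0.12]
wrist_force: [0.3, 0.8, -0.2]
width: 0.085
grip_force: 0.0
time_s: 10.25
position: [0.5491, -0.0207, 0.387]
ee_rot: [-0.356, 0.606, 0.617, 0.354]
wrist_force: [0.6, 0.9, -0.3]
width: 0.0855
grip_force: 0.0
time_s: 10.65
position: [0.5491, -0.0185, 0.3881]
ee_rot: [-0.354, 0.606, 0.62, 0.351]
wrist_force: [0.1, -0.0, 0.1]
width: 0.0854
grip_force: 0.0
q [ 0.27  0.35  0.2   1.49 -0.98  1.84  0.5 ]
[[-0.015  1.    -0.013]
 [ 0.502  0.019  0.865]
 [ 0.865  0.007 -0.502]]
pos [ 0.5491 -0.0185  0.3881] travel cm [-23.97  -0.11 -13.78]
q [ 0.27  0.35  0.2   1.49 -0.98  1.84  0.5 ]
[[-0.015  1.    -0.013]
 [ 0.502  0.019  0.865]
 [ 0.865  0.007 -0.502]]
pos [ 0.5491 -0.0185  0.3881] travel cm [-33.91  -0.19  -8.  ]
```

```bash
python3 -m crank '{"travel":[[-4.2,0,-2.4],[-8.4,0,-4.8],[-12.6,0,-7.2],[-16.8,0,-9.7],[-21,0,-12.1]],"twist":[[0,0,0],[0,0,0],[0,0,0],[0,0,0],[0,0,0]]}'
python3 -m crank '{"travel":[[-3,-0.1,-1.7],[-5,-0.1,-0.5],[-9,-0.2,1.8],[-12.9,-0.2,4.1],[-12.9,-0.2,4.1]],"twist":[[0,0,0],[0,0,0],[0,0,0],[0,0,0],[0,0,0]]}'
python3 -m crank '{"travel":[[0,0,0],[0,0,0]],"twist":[[0,0,0],[0,0,0]]}'
python3 -c "
from h import *
togo([.5535,-.154,.075])
upright(grab('scene','s6.png'),(.49,.62,-.21,-.12),.003)
rects(grab('wrist','w6.png'),.148,.165,(.49,.62,-.21,-.1))"
```

```text
time_s: 11.15
position: [0.5535, -0.2301, 0.2654]
ee_rot: [-0.354, 0.606, 0.62, 0.351]
wrist_force: [0.4, -0.0, 0.3]
width: 0.0855
grip_force: 0.0
time_s: 11.65
position: [0.5509, -0.2557, 0.128]
ee_rot: [-0.359, 0.606, 0.617, 0.351]
wrist_force: [0.0, 1.0, -0.1]
width: 0.0853
grip_force: 0.0
time_s: 11.85
position: [0.5532, -0.2586, 0.1363]
ee_rot: [-0.354, 0.606, 0.62, 0.352]
wrist_force: [-0.4, -0.6, 0.2]
width: 0.0856
grip_force: 0.0
q [ 0.56  0.9   0.26  1.21 -0.88  1.9   0.93]
[[-0.016  1.    -0.012]
 [ 0.502  0.018  0.865]
 [ 0.865  0.008 -0.502]]
pos [ 0.5532 -0.2586  0.1363] travel cm [-0.05  0.18 12.12]
448 lo/hi [ 0.5278 -0.1683  0.0031] [ 0.5822 -0.1407  0.1549]
0.013 42 x [0.5337 0.5758 0.5803] y [-0.164  -0.1457 -0.1412]
0.033 51 x [0.5327 0.5771 0.5804] y [-0.1654 -0.1476 -0.1416]
0.053 49 x [0.536  0.5763 0.5812] y [-0.1658 -0.145  -0.1411]
0.073 52 x [0.5303 0.5764 0.5808] y [-0.1654 -0.1468 -0.1417]
0.093 49 x [0.5381 0.5774 0.5802] y [-0.165  -0.1459 -0.1414]
0.113 61 x [0.5309 0.5765 0.5811] y [-0.1659 -0.1465 -0.1416]
0.133 54 x [0.5346 0.5765 0.5817] y [-0.164  -0.1458 -0.1413]
0.153 90 x [0.5328 0.5599 0.5804] y [-0.1669 -0.1525 -0.1414]
px [216, 92, 93, 26, 2146] zmed 0.1492 [array([ 553.8, -157.1]), array([55.1, 28.1]), np.float64(3.2)]
```

```bash
python3 -m crank '{"travel":[[0,0,3],[0,0.1,6],[0,0.1,9],[0,0.1,11],[0,0.1,12.1]],"twist":[[0,0,0],[0,0,0],[0,0,0],[0,0,0],[0,0,0]]}'
python3 -m crank '{"travel":[[0,0,0],[0,0,0]],"twist":[[0,0,0],[0,0,0]]}'
python3 -m crank '{"travel":[[0,0,0],[0,0,0],[0,0,0],[0,0,0],[0,0,0]],"twist":[[0,0,0],[0,0,0],[0,0,0],[0,0,0],[0,0,0]]}' 1
python3 -m crank '{"travel":[[0,0,0],[0,0,0],[0,0,0]],"twist":[[0,0,0],[0,0,0],[0,0,0]]}'
python3 -c "
from h import *
upright(grab('scene','s7.png'),(.49,.62,-.21,-.12),.003)"
```

```text
time_s: 12.45
position: [0.552, -0.152, 0.0735]
ee_rot: [-0.355, 0.606, 0.619, 0.352]
wrist_force: [0.1, -0.0, -0.2]
width: 0.0855
grip_force: 0.0
time_s: 12.65
position: [0.5519, -0.1547, 0.0735]
ee_rot: [-0.354, 0.607, 0.618, 0.352]
wrist_force: [0.9, -0.9, 0.3]
width: 0.0856
grip_force: 0.0
time_s: 13.15
position: [0.5518, -0.1543, 0.073]
ee_rot: [-0.355, 0.607, 0.618, 0.352]
wrist_force: [0.3, -5.0, 4.7]
width: 0.0542
grip_force: 66.3
time_s: 13.45
position: [0.5518, -0.1543, 0.0731]
ee_rot: [-0.355, 0.607, 0.618, 0.352]
wrist_force: [1.3, -4.3, 5.6]
width: 0.0541
grip_force: 66.3
451 lo/hi [ 0.492  -0.1998  0.0039] [ 0.5883 -0.1383  0.1553]
0.014 44 x [0.5384 0.5769 0.5795] y [-0.1642 -0.1455 -0.141 ]
0.034 52 x [0.5328 0.5746 0.5791] y [-0.1659 -0.1446 -0.1408]
0.054 42 x [0.5304 0.5748 0.5813] y [-0.1638 -0.1441 -0.1407]
0.074 36 x [0.5254 0.568  0.5856] y [-0.1507 -0.1415 -0.1396]
0.094 77 x [0.5269 0.5761 0.5859] y [-0.1747 -0.1512 -0.1404]
0.114 61 x [0.5267 0.5744 0.5787] y [-0.1855 -0.1473 -0.1403]
0.134 57 x [0.5323 0.5744 0.5783] y [-0.1649 -0.1447 -0.14  ]
0.154 82 x [0.5306 0.5598 0.5775] y [-0.1647 -0.1511 -0.14  ]
```

```bash
python3 -m crank '{"travel":[[2,0,-1.2],[6,0,-3.5],[10,0,-5.8],[14,0,-8.1],[17.3,0,-10]],"twist":[[0,0,0],[0,0,0],[0,0,0],[0,0,0],[0,0,0]]}'
python3 -m crank '{"travel":[[0,0,0],[0,0,0],[0,0,0],[0,0,0],[0,0,0]],"twist":[[0,-6,0],[0,-12,0],[0,-18,0],[0,-24,0],[0,-30,0]]}'
python3 -m crank '{"travel":[[0,0,0],[0,0,0],[0,0,0],[0,0,0],[0,0,0]],"twist":[[0,-6,0],[0,-12,0],[0,-18,0],[0,-24,0],[0,-30,0]]}'
python3 -m crank '{"travel":[[0,0,0],[0,0,0],[0,0,0],[0,0,0],[0,0,0]],"twist":[[0,-6,0],[0,-12,0],[0,-18,0],[0,-24,0],[0,-30,0]]}'
python3 -m crank '{"travel":[[0,0,0],[0,0,0]],"twist":[[0,0,0],[0,0,0]]}'
python3 - <<'E'
from h import *
a=np.radians(11.4); hx=np.array([-np.sin(a),np.cos(a)]); hy=np.array([-np.cos(a),-np.sin(a)]); o=np.array([.544,.1747])
for n in('scene0.png','side0.png'):
    C=cloud(load(n)); q=(C[...,:2]-o); X=q@hx;Y=q@hy;Z=C[...,2]
    print(n)
    m=(Z>.037)&(Z<.05)&(abs(Y)<.03)&(X>0)&(X<.2); print('stop X',np.percentile(X[m],[1,5,50,95]).round(4),'Y',np.percentile(Y[m],[3,97]).round(4),m.sum())
    m=(Z>.028)&(Z<.033)&(abs(Y)<.03)&(X>-.05)&(X<.09); print('beam Y',np.percentile(Y[m],[2,98]).round(4),m.sum(),np.median(Z[m]),'slope',np.polyfit(X[m],Y[m],1).round(4))
    m=(Z>.07)&(Z<.09)&(abs(Y)<.03)&(X>-.2)&(X<0); print('tab X',np.percentile(X[m],[3,97]).round(4),'Y',np.percentile(Y[m],[3,97]).round(4))
    m=(Z>.038)&(Z<.048)&(abs(Y)<.03)&(X>-.2)&(X<0); print('jaw X',np.percentile(X[m],[3,97]).round(4))
d=grab('scene','s8.png');grab('side','s8b.png');grab('wrist','w8.png')
C=cloud(d); hsv=cv2.cvtColor(d['img'],cv2.COLOR_BGR2HSV)
m=(C[...,2]>.2)&(C[...,2]<.3)&(hsv[...,1]<70)&(hsv[...,2]>70)&(abs(C[...,0]-.55)<.07)&(abs(C[...,1]+.15)<.1)
p=C[m]; print(len(p),p.min(0).round(4),p.max(0).round(4))
for lo in np.arange(-.24,-.06,.02):
    s=p[(p[:,1]>lo)&(p[:,1]<lo+.02)]
    if len(s)>5: print(round(lo+.01,2),'z',np.percentile(s[:,2],[3,50,97]).round(4),'x',np.percentile(s[:,0],[3,97]).round(4))
togo([.5525,-.154,.273])
cv2.imwrite('pics/s8c.png',np.hstack([cv2.resize(d['img'][80:230,150:360],(560,400))]))
E
```

```text
time_s: 14.0
position: [0.5505, -0.1536, 0.2741]
ee_rot: [-0.355, 0.607, 0.618, 0.351]
wrist_force: [0.5, -0.8, -3.2]
width: 0.054
grip_force: 65.5
time_s: 14.5
position: [0.5504, -0.154, 0.2718]
ee_rot: [-0.182, 0.677, 0.689, 0.181]
wrist_force: [-0.3, 1.3, -3.1]
width: 0.054
grip_force: 65.4
time_s: 15.0
position: [0.5504, -0.1535, 0.272]
ee_rot: [0.003, 0.701, 0.713, -0.0]
wrist_force: [0.2, 0.2, -4.0]
width: 0.054
grip_force: 65.3
time_s: 15.5
position: [0.5505, -0.1531, 0.272]
ee_rot: [0.187, 0.677, 0.688, -0.181]
wrist_force: [-1.1, 0.0, -3.8]
width: 0.0542
grip_force: 65.4
time_s: 15.7
position: [0.5504, -0.1532, 0.2716]
ee_rot: [0.184, 0.677, 0.689, -0.18]
wrist_force: [-0.7, -0.6, -3.5]
width: 0.0542
grip_force: 65.4
scene0.png
stop X [0.121  0.1215 0.1276 0.1353] Y [-0.02    0.0206] 49
beam Y [-0.0174  0.0184] 251 0.03120417966802025 slope [-0.0073  0.0001]
tab X [-0.1397 -0.1195] Y [-0.0062  0.0087]
jaw X [-0.1399 -0.0986]
side0.png
stop X [0.1225 0.1232 0.131  0.1362] Y [-0.0213  0.0202] 160
beam Y [-0.0175  0.0169] 717 0.030419112996325826 slope [-0.0052 -0.0003]
tab X [-0.1406 -0.118 ] Y [-0.0066  0.0066]
jaw X [-0.1413 -0.0974]
588 [ 0.5182 -0.2241  0.2597] [ 0.591  -0.0743  0.2964]
-0.23 z [0.2634 0.2835 0.2874] x [0.54   0.5794]
-0.21 z [0.2637 0.2854 0.2881] x [0.5346 0.5796]
-0.19 z [0.2627 0.2854 0.2885] x [0.5331 0.5796]
-0.17 z [0.2639 0.2858 0.2881] x [0.5335 0.5804]
-0.15 z [0.2618 0.2743 0.2912] x [0.5768 0.5907]
-0.13 z [0.2644 0.2808 0.2879] x [0.536  0.5825]
-0.11 z [0.2637 0.2854 0.2881] x [0.53   0.5769]
-0.09 z [0.264  0.2851 0.2876] x [0.5312 0.5765]
-0.07 z [0.2631 0.2788 0.2883] x [0.5251 0.5746]
q [-0.32  0.17  0.25  1.71  0.5   1.33 -0.2 ]
[[-0.01   1.     0.011]
 [ 0.867  0.014 -0.498]
 [-0.498  0.004 -0.867]]
pos [ 0.5505 -0.155   0.2727] travel cm [ 0.07  0.21 -0.07]
```

View pics/s8c.png

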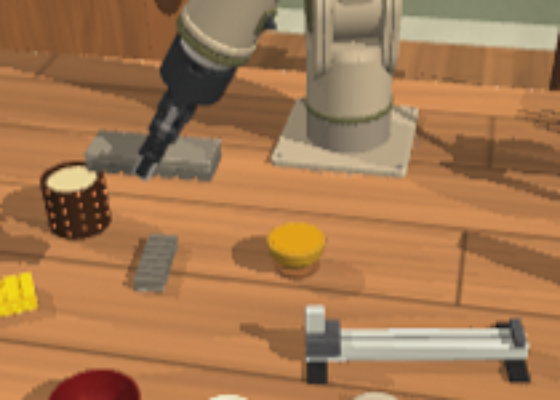

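The crop shows the stone at (155,155), level with its smooth face up. I'll carry it over the holder and turn it to the holder's yaw.

```bash
python3 -m crank '{"travel":[[3.2,-0.1,-1.8],[6.4,-0.2,-3.6],[9.5,-0.3,-5.5],[12.7,-0.4,-7.3],[15.9,-0.4,-9.1]],"twist":[[0,0,0],[0,0,0],[0,0,0],[0,0,0],[0,0,0]]}'
python3 -m crank '{"travel":[[3.2,-0.1,-1.8],[6.4,-0.2,-3.6],[9.5,-0.3,-5.5],[12.7,-0.4,-7.3],[15.8,-0.5,-9.1]],"twist":[[-1,0,-1.8],[-2,0,-3.6],[-3.1,0,-5.4],[-4.2,0,-7.2],[-5.2,0,-9]]}'
python3 -m crank '{"travel":[[0,0,0],[0,0,0],[0,0,0]],"twist":[[0,0,0],[0,0,0],[0,0,0]]}'
cat >> h.py <<'E'
a=np.radians(11.2); hx=np.array([-np.sin(a),np.cos(a)]); hy=np.array([-np.cos(a),-np.sin(a)]); o=np.array([.544,.1747])+.0175*hx
def stone(d,zlo,zhi):
    C=cloud(d); hsv=cv2.cvtColor(d['img'],cv2.COLOR_BGR2HSV); q=C[...,:2]-o; X=q@hx;Y=q@hy;Z=C[...,2]
    m=(Z>zlo)&(Z<zhi)&(hsv[...,1]<75)&(hsv[...,2]>60)&(X>-.065)&(X<.13)&(abs(Y)<.06)
    m&=~((X>.095)&(abs(Y)<.024)&(Z<.05))
    X,Y,Z=X[m],Y[m],Z[m]; print('n',m.sum(),'X',np.percentile(X,[0.5,2,98,99.5]).round(4),'Z',np.percentile(Z,[2,50,97]).round(4))
    for lo in np.arange(-.05,.12,.02):
        k=(X>lo)&(X<lo+.02)
        if k.sum()>8: print(round(lo+.01,2),k.sum(),'Y',np.percentile(Y[k],[2,98]).round(4),'z',np.percentile(Z[k],[3,50,97]).round(4))
E
python3 - <<'E'
from h import *
togo([.5366,.2113,.1]); stone(grab('scene','s9.png'),.25,.3); stone(grab('side','s9b.png'),.25,.3)
E
```

```text
time_s: 16.35
position: [0.5437, 0.0298, 0.2722]
ee_rot: [0.185, 0.679, 0.688, -0.179]
wrist_force: [0.8, 0.2, -4.8]
width: 0.0541
grip_force: 65.3
time_s: 16.85
position: [0.536, 0.2123, 0.2718]
ee_rot: [0.201, 0.613, 0.747, -0.162]
wrist_force: [-0.0, -0.7, -3.6]
width: 0.0542
grip_force: 65.2
time_s: 17.15
position: [0.5363, 0.2099, 0.2717]
ee_rot: [0.202, 0.614, 0.746, -0.163]
wrist_force: [-0.4, -0.2, -2.9]
width: 0.0542
grip_force: 65.5
q [-0.71  0.34  0.    1.49  0.45  1.58 -0.57]
[[-0.166  0.981  0.101]
 [ 0.85   0.194 -0.49 ]
 [-0.501  0.004 -0.866]]
pos [0.5363 0.2099 0.2717] travel cm [ 8.71e+00 -1.00e-02  1.48e+01]
n 644 X [-0.0535 -0.0532  0.0924  0.0943] Z [0.262  0.2849 0.2891]
-0.04 108 Y [-0.0283  0.0268] z [0.2646 0.2858 0.2881]
-0.02 107 Y [-0.0285  0.0219] z [0.264  0.2854 0.2878]
-0.0 113 Y [-0.0318  0.0201] z [0.2622 0.285  0.2877]
0.02 88 Y [-0.0374  0.0328] z [0.2658 0.2862 0.2973]
0.04 48 Y [-0.0413  0.0293] z [0.2606 0.2751 0.2933]
0.06 43 Y [-0.0281 -0.018 ] z [0.2603 0.2733 0.2858]
0.08 77 Y [-0.0274  0.0071] z [0.2638 0.2826 0.2873]
0.1 24 Y [-0.0267  0.0128] z [0.2638 0.2841 0.288 ]
n 1162 X [0.0272 0.0311 0.0971 0.0975] Z [0.2608 0.2843 0.2861]
0.02 14 Y [-0.0342 -0.0032] z [0.2652 0.2838 0.2856]
0.04 243 Y [-0.0316  0.0308] z [0.277  0.2849 0.2867]
0.06 239 Y [-0.0268  0.0251] z [0.2833 0.2848 0.2863]
0.08 269 Y [-0.0269  0.0255] z [0.2682 0.2846 0.2858]
0.1 397 Y [-0.0257  0.026 ] z [0.2599 0.2754 0.2854]
```

```bash
python3 -m crank '{"travel":[[2.1,0,3.4],[4.2,0,6.8],[6.2,0,10.3],[8.3,0,13.7],[10.4,0,17.1]],"twist":[[0,0,0],[0,0,0],[0,0,0],[0,0,0],[0,0,0]]}'
python3 -m crank '{"travel":[[0.5,0,0.87],[0.8,0,1.39],[0.8,0,1.39],[0.8,0,1.39]],"twist":[[0,0,0],[0,0,0],[0,0,0],[0,0,0]]}'
python3 - <<'E'
from h import *
d=grab('scene','s10.png'); stone(d,.04,.08); b=grab('side','s10b.png'); stone(b,.04,.08)
cv2.imwrite('pics/s10c.png',np.hstack([cv2.resize(d['img'][130:240,240:370],(400,340)),cv2.resize(b['img'][190:340,190:340],(340,340))]))
E
```

```text
time_s: 17.75
position: [0.5359, 0.2151, 0.0703]
ee_rot: [0.202, 0.613, 0.746, -0.163]
wrist_force: [0.7, 0.2, -3.5]
width: 0.0543
grip_force: 65.5
time_s: 18.15
position: [0.5366, 0.2166, 0.0573]
ee_rot: [0.202, 0.613, 0.747, -0.161]
wrist_force: [0.1, -0.5, -3.7]
width: 0.0542
grip_force: 65.2
n 507 X [-0.0471 -0.0466  0.0992  0.1016] Z [0.0463 0.0707 0.0746]
-0.04 89 Y [-0.0295  0.0227] z [0.0488 0.0706 0.0744]
-0.02 93 Y [-0.0294  0.0221] z [0.0496 0.0711 0.0745]
-0.0 88 Y [-0.0298  0.0185] z [0.05   0.0714 0.0739]
0.02 83 Y [-0.0353  0.026 ] z [0.0499 0.0719 0.0754]
0.04 45 Y [-0.0304  0.0305] z [0.0467 0.0711 0.0748]
0.06 25 Y [-0.0293  0.0238] z [0.0458 0.0567 0.0731]
0.08 42 Y [-0.0292 -0.0137] z [0.0453 0.0613 0.0714]
0.1 42 Y [-0.0294  0.0049] z [0.0464 0.0675 0.0742]
n 541 X [0.0513 0.0551 0.1038 0.1041] Z [0.0513 0.0699 0.0721]
0.06 65 Y [-0.0285  0.0111] z [0.068  0.0704 0.072 ]
0.08 201 Y [-0.0275  0.0237] z [0.0682 0.0704 0.0721]
0.1 272 Y [-0.0264  0.0248] z [0.051  0.0687 0.0719]
```

View pics/s10c.png

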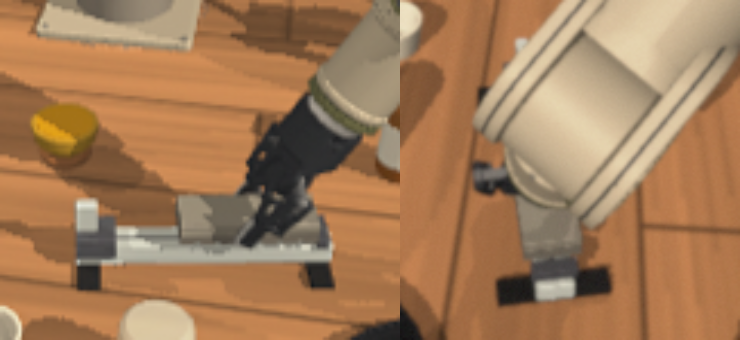

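The crop shows the stone over the beam with its end nearly at the stop, in the left part at (325,225). I'll back it off about 3.5 mm along the beam, then lower it in fine steps.

```bash
python3 -m crank '{"travel":[[-0.3,-0.1,0.18],[-0.1,-0.1,0.5],[0.1,-0.1,0.85],[0.25,-0.1,1.13],[0.25,-0.1,1.13]],"twist":[[0,0,0],[0,0,0],[0,0,0],[0,0,0],[0,0,0]]}'
python3 -m crank '{"travel":[[0.05,0,0.08],[0.1,0,0.17],[0.1,0,0.17]],"twist":[[0,0,0],[0,0,0],[0,0,0]]}'
python3 -m crank '{"travel":[[0.03,0,0.05],[0.05,0,0.09],[0.05,0,0.09]],"twist":[[0,0,0],[0,0,0],[0,0,0]]}'
python3 - <<'E'
from h import *
d=grab('scene','s11.png'); stone(d,.034,.08); b=grab('side','s11b.png'); stone(b,.034,.08)
E
```

```text
time_s: 18.75
position: [0.535, 0.2125, 0.0437]
ee_rot: [0.202, 0.612, 0.747, -0.163]
wrist_force: [1.0, -0.2, -2.9]
width: 0.0543
grip_force: 65.6
time_s: 19.05
position: [0.5353, 0.2126, 0.0431]
ee_rot: [0.202, 0.612, 0.747, -0.163]
wrist_force: [-3.6, -1.4, 4.7]
width: 0.0544
grip_force: 66.5
time_s: 19.35
position: [0.5352, 0.2125, 0.043]
ee_rot: [0.202, 0.612, 0.747, -0.163]
wrist_force: [-7.8, -1.7, 14.2]
width: 0.054
grip_force: 67.6
n 495 X [-0.0516 -0.0504  0.0962  0.0977] Z [0.0354 0.0569 0.0617]
-0.04 91 Y [-0.0278  0.0242] z [0.0374 0.057  0.0605]
-0.02 85 Y [-0.027   0.0203] z [0.0375 0.0567 0.0602]
-0.0 86 Y [-0.0278  0.0198] z [0.037  0.0568 0.0601]
0.02 88 Y [-0.0345  0.0323] z [0.0397 0.0577 0.0695]
0.04 35 Y [-0.0532  0.0312] z [0.0365 0.0578 0.0762]
0.06 25 Y [-0.0555  0.0218] z [0.0353 0.0438 0.0746]
0.08 41 Y [-0.0258 -0.0115] z [0.0365 0.0499 0.0582]
0.1 29 Y [-0.0257  0.0217] z [0.0364 0.0563 0.0607]
n 416 X [0.0492 0.0537 0.0995 0.1001] Z [0.0501 0.0562 0.0585]
0.06 77 Y [-0.0261  0.0166] z [0.0547 0.0563 0.0584]
0.08 194 Y [-0.025   0.0255] z [0.0545 0.0564 0.0585]
0.1 142 Y [-0.0245  0.0266] z [0.0429 0.0558 0.0583]
```

Stone seated at a top height of 56 mm. Releasing and backing off.

```bash
python3 -m crank '{"travel":[[-0.05,0,-0.09],[-0.08,0,-0.14],[-0.08,0,-0.14]],"twist":[[0,0,0],[0,0,0],[0,0,0]]}'
python3 -m crank '{"travel":[[0,0,0],[0,0,0],[0,0,0],[0,0,0],[0,0,0]],"twist":[[0,0,0],[0,0,0],[0,0,0],[0,0,0],[0,0,0]]}' -1
python3 -m crank '{"travel":[[0,0,-2],[0,0,-5],[0,0,-9],[0,0,-13],[0,0,-16]],"twist":[[0,0,0],[0,0,0],[0,0,0],[0,0,0],[0,0,0]]}'
python3 -m crank '{"travel":[[0,0,0],[0,0,0],[0,0,0],[0,0,0],[0,0,0]],"twist":[[0,7.5,0],[0,15,0],[0,22.5,0],[0,30,0],[0,30,0]]}'
python3 -m crank '{"travel":[[0,0,0],[0,0,0]],"twist":[[0,0,0],[0,0,0]]}'
python3 - <<'E'
from h import *
d=grab('scene','s12.png'); stone(d,.034,.08); b=grab('side','s12b.png'); stone(b,.034,.08)
for x in (d,b):
    C=cloud(x); q=C[...,:2]-o; X=q@hx;Y=q@hy;Z=C[...,2]
    m=(Z>.07)&(Z<.09)&(abs(Y)<.03)&(X>-.19)&(X<-.06); print('tab X',np.percentile(X[m],[3,97]).round(4),'Y',np.percentile(Y[m],[3,97]).round(4),np.percentile(Z[m],95))
t=o-.1475*hx; print(t); togo([*t,.2])
E
```

```text
time_s: 19.75
position: [0.5354, 0.2126, 0.0431]
ee_rot: [0.202, 0.612, 0.747, -0.163]
wrist_force: [-1.4, -0.8, 3.0]
width: 0.054
grip_force: 66.2
time_s: 20.25
position: [0.5353, 0.2126, 0.0429]
ee_rot: [0.202, 0.612, 0.747, -0.163]
wrist_force: [-0.4, -0.0, -0.4]
width: 0.0852
grip_force: 0.0
time_s: 20.75
position: [0.5188, 0.2926, 0.1837]
ee_rot: [0.202, 0.612, 0.747, -0.162]
wrist_force: [0.4, 0.6, -0.4]
width: 0.0853
grip_force: 0.0
time_s: 21.25
position: [0.5213, 0.2865, 0.1824]
ee_rot: [0.002, 0.637, 0.771, 0.003]
wrist_force: [-0.1, -0.1, -0.5]
width: 0.0856
grip_force: 0.0
time_s: 21.45
position: [0.5181, 0.2923, 0.1811]
ee_rot: [0.002, 0.633, 0.774, 0.0]
wrist_force: [0.0, 0.1, -0.2]
width: 0.0855
grip_force: 0.0
n 674 X [-0.0507 -0.0497  0.0951  0.0967] Z [0.035  0.0568 0.0605]
-0.04 89 Y [-0.0272  0.0216] z [0.0357 0.0564 0.06  ]
-0.02 90 Y [-0.0277  0.0249] z [0.0371 0.0568 0.0602]
-0.0 87 Y [-0.0265  0.0231] z [0.035  0.0568 0.0614]
0.02 89 Y [-0.0268  0.0244] z [0.0352 0.057  0.0606]
0.04 90 Y [-0.026   0.0235] z [0.0366 0.0566 0.0601]
0.06 89 Y [-0.026   0.0264] z 
[... 678 characters left out ...]
5322057375048Traceback (most recent call last):
  File "<stdin>", line 5, in <module>
    return _quantile_unchecked(
        a, q, axis, out, overwrite_input, method, keepdims, weights)
    return _ureduce(a,
                    func=_quantile_ureduce_func,
    ...<5 lines>...
                    overwrite_input=overwrite_input,
                    method=method)
    r = func(a, **kwargs)
    result = _quantile(arr,
                       quantiles=q,
    ...<2 lines>...
                       out=out,
                       weights=wgt)
    slices_having_nans = np.isnan(arr[-1, ...])
                                  ~~~^^^^^^^^^
IndexError: index -1 is out of bounds for axis 0 with size 0
```

```bash
python3 -m crank '{"travel":[[-4.6,0,0],[-9.2,0,0],[-13.8,0,0],[-18.4,0.1,0],[-23,0.1,0]],"twist":[[0,0,0],[0,0,0],[0,0,0],[0,0,0],[0,0,0]]}'
python3 -m crank '{"travel":[[-2,0,0],[-2,0,0],[-2,0,0]],"twist":[[0,0,0],[0,0,0],[0,0,0]]}'
python3 - <<'E'
from h import *
w=grab('wrist','w13.png'); rects(w,.07,.09,(.5,.65,0,.12))
togo([.5697,.045,.072])
E
```

```text
time_s: 22.05
position: [0.5654, 0.0652, 0.1814]
ee_rot: [0.002, 0.633, 0.774, 0.001]
wrist_force: [-0.2, 0.3, 0.1]
width: 0.0854
grip_force: 0.0
time_s: 22.35
position: [0.5691, 0.0473, 0.1813]
ee_rot: [0.001, 0.633, 0.774, 0.001]
wrist_force: [0.1, 0.7, 0.2]
width: 0.0855
grip_force: 0.0
px [248, 176, 20, 35, 659] zmed 0.079 [array([569.5,  45.4]), array([13.9, 24. ]), np.float64(11.4)]
q [-0.2   0.26  0.04  1.7  -0.01  1.18  0.05]
[[-0.2    0.98   0.003]
 [ 0.98   0.2    0.   ]
 [-0.     0.003 -1.   ]]
pos [0.569  0.0482 0.1813] travel cm [-0.32 -0.03 10.93]
```

```bash
python3 -m crank '{"travel":[[-0.3,0,3],[-0.3,0,6],[-0.3,0,9],[-0.3,0,10.9],[-0.3,0,10.9]],"twist":[[0,0,0],[0,0,0],[0,0,0],[0,0,0],[0,0,0]]}'
python3 -m crank '{"travel":[[0,0,0],[0,0,0],[0,0,0],[0,0,0],[0,0,0]],"twist":[[0,0,0],[0,0,0],[0,0,0],[0,0,0],[0,0,0]]}' 1
python3 -m crank '{"travel":[[0,0,0],[0,0,0],[0,0,0],[0,0,0],[0,0,0]],"twist":[[0,0,0],[0,0,0],[0,0,0],[0,0,0],[0,0,0]]}'
python3 -m crank '{"travel":[[1,0,0],[2,0,0],[3,0,0],[4,0,0],[5,0,0]],"twist":[[0,0,0],[0,0,0],[0,0,0],[0,0,0],[0,0,0]]}'
python3 -m crank '{"travel":[[0.4,0,0],[0.8,0,0],[1.2,0,0],[1.5,0,0],[1.5,0,0]],"twist":[[0,0,0],[0,0,0],[0,0,0],[0,0,0],[0,0,0]]}'
```

```text
time_s: 22.9
position: [0.5681, 0.0451, 0.0698]
ee_rot: [-0.0, 0.632, 0.775, -0.001]
wrist_force: [-0.1, -0.7, 0.3]
width: 0.0851
grip_force: 0.0
time_s: 23.4
position: [0.5698, 0.0429, 0.0731]
ee_rot: [0.001, 0.634, 0.774, 0.001]
wrist_force: [-17.5, -6.2, 29.9]
width: 0.0131
grip_force: 60.4
time_s: 23.9
position: [0.5697, 0.0429, 0.0733]
ee_rot: [0.001, 0.634, 0.773, 0.001]
wrist_force: [-7.2, -1.2, 8.9]
width: 0.0128
grip_force: 58.8
time_s: 24.4
position: [0.5602, 0.0907, 0.0734]
ee_rot: [0.002, 0.634, 0.773, 0.0]
wrist_force: [-5.3, -5.8, 9.7]
width: 0.0126
grip_force: 58.8
time_s: 24.9
position: [0.5571, 0.1062, 0.0733]
ee_rot: [0.002, 0.634, 0.773, 0.001]
wrist_force: [-5.2, -2.7, 8.6]
width: 0.0126
grip_force: 58.9
```

```bash
python3 -m crank '{"travel":[[0.15,0,0],[0.3,0,0],[0.3,0,0]],"twist":[[0,0,0],[0,0,0],[0,0,0]]}'
python3 -m crank '{"travel":[[0.1,0,0],[0.2,0,0],[0.2,0,0]],"twist":[[0,0,0],[0,0,0],[0,0,0]]}'
python3 -m crank '{"travel":[[0.1,0,0],[0.2,0,0],[0.2,0,0]],"twist":[[0,0,0],[0,0,0],[0,0,0]]}'
python3 - <<'E'
from h import *
d=grab('scene','s14.png'); stone(d,.034,.07); stone(grab('side','s14b.png'),.034,.07)
E
```

```text
time_s: 25.2
position: [0.5568, 0.1081, 0.0734]
ee_rot: [0.002, 0.634, 0.773, 0.0]
wrist_force: [-4.7, -5.0, 9.4]
width: 0.0126
grip_force: 58.9
time_s: 25.5
position: [0.5564, 0.1099, 0.0733]
ee_rot: [0.002, 0.634, 0.773, 0.0]
wrist_force: [-5.3, -6.0, 9.6]
width: 0.013
grip_force: 58.9
time_s: 25.8
position: [0.5561, 0.1116, 0.0733]
ee_rot: [0.002, 0.634, 0.773, 0.0]
wrist_force: [-3.9, -5.8, 9.4]
width: 0.013
grip_force: 58.9
n 708 X [-0.0633 -0.0596  0.1006  0.1035] Z [0.0361 0.0565 0.0603]
-0.04 79 Y [-0.0273  0.0207] z [0.0372 0.0559 0.0605]
-0.02 90 Y [-0.0278  0.023 ] z [0.0367 0.0567 0.0605]
-0.0 90 Y [-0.0275  0.0245] z [0.0372 0.0569 0.0605]
0.02 90 Y [-0.0281  0.0243] z [0.0359 0.0567 0.0603]
0.04 87 Y [-0.0276  0.0224] z [0.0379 0.0568 0.06  ]
0.06 90 Y [-0.0282  0.0242] z [0.0365 0.0567 0.0603]
0.08 88 Y [-0.0277  0.0228] z [0.0388 0.0571 0.0601]
0.1 60 Y [-0.0266  0.0224] z [0.0395 0.0565 0.0605]
n 1416 X [-0.0639 -0.0597  0.1042  0.1051] Z [0.0442 0.0563 0.0584]
-0.04 103 Y [-0.026   0.0239] z [0.0549 0.0566 0.0586]
-0.02 152 Y [-0.0269  0.0244] z [0.054  0.0564 0.0587]
-0.0 161 Y [-0.0266  0.0247] z [0.0542 0.0565 0.0581]
0.02 171 Y [-0.0266  0.0245] z [0.0543 0.0562 0.0583]
0.04 180 Y [-0.027  0.025] z [0.0543 0.0564 0.0584]
0.06 189 Y [-0.0269  0.0248] z [0.0538 0.0562 0.0583]
0.08 202 Y [-0.0266  0.0252] z [0.0545 0.0563 0.0583]
0.1 203 Y [-0.0267  0.0254] z [0.046  0.056  0.0581]
```

The jaw is now pushing the stone, which has squared up against it. I'll continue until the force rises.

```bash
python3 -m crank '{"travel":[[0.1,0,0],[0.15,0,0],[0.15,0,0]],"twist":[[0,0,0],[0,0,0],[0,0,0]]}'
python3 -m crank '{"travel":[[0.1,0,0],[0.15,0,0],[0.15,0,0]],"twist":[[0,0,0],[0,0,0],[0,0,0]]}'
```

```text
time_s: 26.2
position: [0.5561, 0.1117, 0.0734]
ee_rot: [0.003, 0.635, 0.773, -0.0]
wrist_force: [-3.5, -10.9, 9.8]
width: 0.0128
grip_force: 59.0
time_s: 26.5
position: [0.556, 0.1117, 0.0734]
ee_rot: [0.003, 0.635, 0.772, -0.001]
wrist_force: [-3.5, -15.7, 11.0]
width: 0.0128
grip_force: 59.1
```

The position has stalled while the force rises, so the stone is clamped against the stop. I'll relieve, release and lift away.

```bash
python3 -m crank '{"travel":[[-0.1,0,0],[-0.15,0,0]],"twist":[[0,0,0],[0,0,0]]}'
python3 -m crank '{"travel":[[0,0,0],[0,0,0],[0,0,0],[0,0,0],[0,0,0]],"twist":[[0,0,0],[0,0,0],[0,0,0],[0,0,0],[0,0,0]]}' -1
python3 -m crank '{"travel":[[0,0,-3],[0,0,-7],[0,0,-11],[0,0,-14],[0,0,-16]],"twist":[[0,0,0],[0,0,0],[0,0,0],[0,0,0],[0,0,0]]}'
python3 -m crank '{"travel":[[-4,0,0],[-8,0,0],[-10,0,0],[-10,0,0],[-10,0,0]],"twist":[[0,0,0],[0,0,0],[0,0,0],[0,0,0],[0,0,0]]}'
python3 - <<'E'
from h import *
d=grab('scene','s15.png'); b=grab('side','s15b.png'); stone(d,.034,.07); stone(b,.034,.07)
w=grab('wrist','w15.png'); rects(w,.07,.09,(.5,.65,.05,.2))
for x in (d,b):
    C=cloud(x); q=C[...,:2]-o; X=q@hx;Y=q@hy;Z=C[...,2]
    m=(Z>.072)&(Z<.09)&(abs(Y)<.03)&(X>-.12)&(X<-.05)
    if m.any(): print('tab X',np.percentile(X[m],[3,97]).round(4))
cv2.imwrite('pics/s15c.png',np.hstack([cv2.resize(d['img'][130:260,160:370],(450,340)),cv2.resize(b['img'][150:340,150:340],(340,340))]))
E
```

```text
time_s: 26.7
position: [0.5561, 0.1117, 0.0734]
ee_rot: [0.003, 0.635, 0.773, -0.0]
wrist_force: [-4.9, -10.9, 10.2]
width: 0.0129
grip_force: 59.0
time_s: 27.2
position: [0.5557, 0.1155, 0.0724]
ee_rot: [0.001, 0.633, 0.774, 0.001]
wrist_force: [0.7, 0.3, -0.1]
width: 0.0834
grip_force: 0.0
time_s: 27.7
position: [0.5557, 0.1155, 0.2353]
ee_rot: [0.002, 0.634, 0.774, 0.003]
wrist_force: [0.3, 0.8, -0.4]
width: 0.0855
grip_force: 0.0
time_s: 28.2
position: [0.5747, 0.0175, 0.2325]
ee_rot: [0.001, 0.634, 0.774, 0.001]
wrist_force: [-0.7, 0.9, -0.0]
width: 0.0853
grip_force: 0.0
n 718 X [-0.0631 -0.0595  0.1009  0.1032] Z [0.0357 0.0565 0.06  ]
-0.04 76 Y [-0.028   0.0192] z [0.0368 0.0559 0.0598]
-0.02 92 Y [-0.0278  0.0243] z [0.0359 0.0569 0.0606]
-0.0 91 Y [-0.0274  0.0235] z [0.0361 0.0568 0.0599]
0.02 90 Y [-0.0285  0.025 ] z [0.037  0.0569 0.0604]
0.04 89 Y [-0.0269  0.0254] z [0.0367 0.0566 0.0591]
0.06 91 Y [-0.0279  0.0231] z [0.0365 0.0569 0.0598]
0.08 89 Y [-0.028   0.0223] z [0.0363 0.0568 0.0599]
0.1 61 Y [-0.0275  0.0222] z [0.0358 0.0568 0.0608]
n 1409 X [-0.064  -0.0594  0.1042  0.1051] Z [0.0443 0.0562 0.0584]
-0.04 100 Y [-0.0263  0.0238] z [0.0542 0.0561 0.0584]
-0.02 152 Y [-0.0262  0.0244] z [0.0542 0.0563 0.0585]
-0.0 159 Y [-0.027   0.0238] z [0.0546 0.0565 0.0584]
0.02 171 Y [-0.0267  0.0245] z [0.0543 0.0565 0.0584]
0.04 179 Y [-0.0267  0.0253] z [0.0543 0.0564 0.0582]
0.06 190 Y [-0.0268  0.0245] z [0.0546 0.0563 0.0584]
0.08 205 Y [-0.0265  0.0253] z [0.0544 0.0563 0.0581]
0.1 201 Y [-0.0269  0.0253] z [0.0501 0.0559 0.0581]
px [250, 41, 17, 33, 555] zmed 0.079 [array([556. , 113.4]), array([12.8, 24. ]), np.float64(11.2)]
tab X [-0.09   -0.0665]
tab X [-0.0888 -0.0653]
```

View pics/s15c.png

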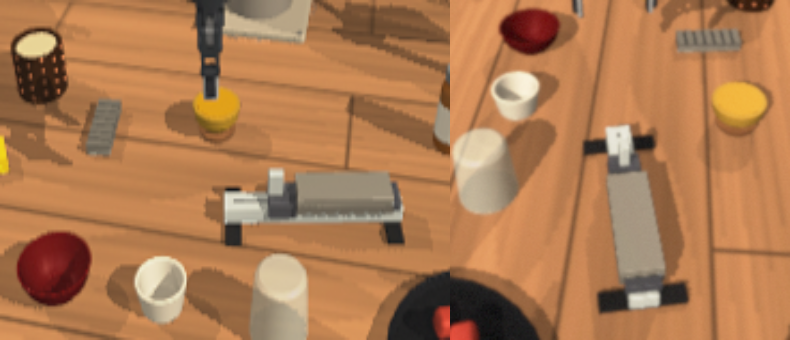

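The crop shows the stone smooth face up between jaw and stop, at (345,190) on the left and (637,225) on the right. The tab's middle is at x = −77.5 mm, which puts the jaw at about 0.070, and the other things are untouched. I'm handing in.

```bash
python3 -c "
from bench import hand_in
print(hand_in())"
```

```text
the job is handed in; nothing more can be done
None
```

I turned the stone over and laid it smooth face up on the beam, clamped between the jaw (measured travel about 0.070 m) and the fixed stop; I handed the job in after about 28 s of robot time, and no verdict came back.

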